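Unlock and open the specimen case

TASK

Open the specimen case. Pull the brass captive screw up against its spring and, keeping a light pull on it, turn it anticlockwise until its thread catches; drive it on anticlockwise to its stop so that it stays up by itself, let go, then slide the clear cover fully open. Do not strain the thread or shove the cover against the locked screw, and leave the jars and the brush where they are.

Things in the scene. Friction and masses are not known exactly. Their poses are not given: they have to be found in the camera images.
- case: Green painted specimen case, fixed to the bench: 164 mm (its x) by 280 mm (its y) by 58 mm high, with a bronze fragment on foam inside and a clear sliding cover. Origin on the bench under its centre; z up.
- tower: Lock tower fixed on the case, 100 mm from its centre towards +y: steel barrel, 44 mm diameter, on a bridge 74 (x) by 36 mm (y), top 90 mm above the bench. Origin on the bench on the screw's axis. It hides a two-start right-handed thread, stiff to a pull, that winds up 1.25 rad per Nm at the screw's stop; over 40 N between screw and tower spoils it (5 N beyond the spring and 0.12 Nm are plenty).
- screw: Captive screw upright in the tower. Knurled brass head, 28 mm diameter, 28 mm tall, red index mark on top; at rest the head spans 91.5 to 119.5 mm above the bench. Origin on its axis, at bench height when at rest, rising with it; z is its axis. Its spring draws it down: holding it takes 5 N at rest and 0.2 N more per mm of lift. Unengaged it spins freely (0.02 Nm).
- screw_head (a point): Centre of the flat top of the screw's head, on its axis.
- screw_lift (a joint): Lift of the screw in m, 0 at rest (locked). Pulled up uncaught, it meets the thread's underside at 0.004 to 0.010, by its angle. At a thread start it gives way up to about 0.013, then climbs 2.2 mm per rad to a firm stop at 0.018 to 0.020 (pulled); let go there it settles at about 0.0173: parked. Caught, it stays but settles 1 to 2 mm; uncaught it drops to 0. Its tip clears the cover above 0.015.
- screw_turn (a joint): Angle of the screw in rad, growing anticlockwise seen from above. The start value means nothing, and nothing shows where the thread starts: under a light pull a start is met after up to 1.5 rad anticlockwise; from there it is about 2.3 rad to the firm stop. Regrasp as often as needed.
- cover_plate: The sliding cover's tongue and handle, on a clear plate 148 mm by 196 mm whose top is 56 mm above the bench. The tongue has a hole in which the screw's tip locks the cover (1.5 mm play). Origin at the case's origin when shut; same axes as the case.
- cover_grip (a point): Centre of the top of the cover's black handle: a bar 44 mm long (case x), 14 mm wide (case y), 26 mm tall, from 56 to 82 mm above the bench.
- cover (a joint): How far the cover is slid open in m: 0 shut, 0.08 fully open, at its end stop. It opens along the case's -y (away from the tower), against about 1.5 N of friction.
- jar_a: Clear sample jar with a white cap, 34 mm diameter, 62 mm tall, standing loose by the case. Origin under its centre.
- jar_b: Amber sample jar with a black cap, 34 mm diameter, 62 mm tall, standing loose by the case. Origin under its centre.
- brush: Cleaning brush, 150 mm long, lying loose beside the case. Origin at the middle of its underside; x runs from handle to bristles.

How it is judged:
On the way, in this order (a step that is already met when the one before it is completed fails the run):
1. the screw is parked at its stop: it stands lifted at least 16 mm with nothing holding it (value of joint screw_lift above 0.016 m and contact force between the fingers and screw below 0.05 N), for 0.2 s.
2. the cover is slid open at least 74 mm (value of joint cover above 0.074 m), for 0.1 s.
At the end, for the whole second after the job is handed in: The screw stands parked by itself, lifted at least 16 mm, the cover is slid open at least 74 mm and at rest, and everything is let go (value of joint screw_lift above 0.016 m and value of joint cover above 0.074 m and velocity of joint cover between -0.01 and 0.01 m/s); the robot touches nothing.
It fails at once if the thread is strained: more than 40 N between screw and tower (contact force between screw and tower above 40 N).
It fails at once if the cover is shoved against the locked screw with more than 12 N (contact force between screw and cover_plate above 12 N).
It fails at once if a jar is moved more than 15 mm or tipped, or the brush moved more than 25 mm (distance of any of jar_a, jar_b from where it was at the start of the episode above 0.015 m or angle between any of jar_a, jar_b's own z axis and vertical above 0.3 rad or distance of brush from where it was at the start of the episode above 0.025 m).
It also fails if it takes over 72 s, if anything falls off the work surface, if the arm or the gripper's body presses on something with over 40 N, if the wrist force passes 120 N, or if a joint passes its speed limit or range.

ROBOT

A 6-joint arm with a two-finger parallel gripper is mounted at the origin on the work surface. World frame = base frame: x ahead of the robot, y to its left, z up, the work surface at z = 0. Lengths are in m, angles in rad, forces in N, time in s.
With the tool pointing down it reaches from about 0.3 to 0.775 m from the base axis. Payload 14.6 kg.
Tool frame: the origin (TCP) lies at the very end of the fingers, on their centre line; the grasp point (between the pads) lies 19 mm behind it (ctrl.hold_point_z is the z of the grasp point in the tool frame, in m); z points along the fingers, y is the direction in which the jaws open and shut (so a half turn about z gives the same grasp; the last joint's range is limited). The gripper opens to 94 mm and grips with 3 to 60 N. Pads are 16 mm wide; open, the fingers measure 119 mm over their backs; the gripper's body (75 mm by 177 mm) begins 78 mm behind the grasp point.
Start: joints at [-1.351, 0.3, 1.521, -0, 1.321, -0.067], TCP at [0.156, -0.528, 0.205] pointing down, gripper open.
Joint ranges: [-3.03, 3.03], [-0.79, 2.21], [0.23, 2.52], [-1.04, 4.18], [0, 3.07], [-2.55, 2.55]. Speed limits (rad/s): [2.22, 2.22, 2.57, 3.14, 3.14, 3.14].

INTERFACE

Orientations are given as [roll, pitch, yaw] about the fixed x, y, z axes, in that order (R = Rz(yaw) Ry(pitch) Rx(roll)).
In Python, from station import ctrl, cams, hand_in gives the robot as it stands.
- The arm moves only by the tool servo_tool, never from a script. Its argument "rows" is a list of rows, each a list of 7 numbers: the shift along the world's x, y, z in m, then the turn, a rotation vector about the world's x, y, z in rad, then the gripper command: -1 is shut, 1 is fully open, values between are in proportion. A call has exactly 8 rows; each row is the pose to reach, as a shift and turn from the pose measured when the call began; what a row does not reach only later rows make up. A row lasts 1/12 s, in which the tool goes at most 41.7 mm and 7.16 degrees, less where a joint would pass 70% of its speed; a pose out of reach is approached as far as the arm can. A call with a gripper value outside its range is refused whole. The fingers move at their own pace and stop on an object; "newtons" is the grip in N (left out, the last holds). Time passes only in rows, so rows that repeat a pose let the fingers close, or fill a call up. It gives the time, the measured TCP pose, the force and the opening at its end, in the units of the state.
- ctrl.get_obs(): the state, without advancing time (a new reading comes with each control period).
- cams.camera(name): name is "side" or "top"; returns a dict with "image" (420x560x3 uint8, red, green, blue), "depth" (420x560 float32, m along the optical axis (not along the pixel's ray), 0 where there is no reading), "fx", "fy", "cx", "cy" (pixels), "rvec" (rotation vector, rad) and "tvec" (3), from world to camera coordinates, as OpenCV has them. Camera axes: x right, y down, z forward; pixel columns grow to the right and rows downward; lengths in m; the calibration is good to about 2 mm. A picture is of the moment at which its call begins.
- hand_in(): hands the job in, once; it reports no verdict.
Trained networks look in a picture, given as the dict that the camera call returned (one of the last four; its "shot" number tells which), for a name from the list of things; names that differ only in an ending like _2 or _b are one class to them, and where a whole thing is asked for, a point or a joint stands for the part that bears it (a point fixed in the world has none). Each returns a list of dicts, best first, with "p" (0 to 1); they miss things now and then, are a little off and sometimes report something else, mostly with a low value. They report only what shows in the picture. A call takes as long as a camera call.
- cams.spot_in(picture, name): "box" ([left, top, right, bottom] as shares, 0 to 1, of the picture: columns of its width, rows of its height, round what is visible of it).
- cams.place_of(picture, name): "at" ([column, row] as shares, 0 to 1, of the picture: columns of its width, rows of its height: a listed point, or the origin of a listed thing).
The state is a dict: "time_s": time; "qpos": joint angles; "joint_vel": joint speeds; "tau": joint torques, N m; "ee_pos": TCP position; "eef_rot": TCP orientation; "force": force on the tool from outside, world axes, zero at the start; "moment": the same for the moment, N m; "grip_width": finger opening in m.
Only numpy, scipy, OpenCV 4.12 (cv2) and the standard library are available. Lean on these libraries where they do the work, as an engineer would, in place of code of your own. Each camera call takes 0.05 s, during which the arm holds its last target.

## Working session

There is one attempt and no reset: what is moved stays moved. The work goes in short steps, Python scripts to look and compute and a tool call to move; the robot and the scene stay as the last step left them, time stands still between calls to the robot, and variables do not carry over. Pictures are saved under pics/ and viewed, and the job is handed in when it is done.

Besides the shell and the picture viewer there is one more tool, called as a command line: name --pt "numbers of a row" for each row, then --argument value for the rest. servo_tool: Moves the arm, as the interface text tells. Its arguments: {"type":"object","properties":{"rows":{"type":"array"},"newtons":{"type":"number"}},"required":["rows"]}

```bash
mkdir -p pics; ls; cat > h.py <<'E'
import numpy as np, cv2
from station import ctrl, cams, hand_in
def snap(name,tag):
    p=cams.camera(name); cv2.imwrite(f'pics/{tag}.png',p['image'][:,:,::-1]); return p
def ray(p,at,sh=True):
    u,v=(at[0]*560,at[1]*420) if sh else at
    R,_=cv2.Rodrigues(np.array(p['rvec'],float)); t=np.array(p['tvec'],float).ravel()
    d=R.T@np.array([(u-p['cx'])/p['fx'],(v-p['cy'])/p['fy'],1]); return -R.T@t,d
def onz(p,at,z,sh=True):
    o,d=ray(p,at,sh); return o+d*(z-o[2])/d[2]
def tri(r1,r2):
    A=[];b=[]
    M=np.zeros((3,3));v=np.zeros(3)
    for o,d in (r1,r2):
        d=d/np.linalg.norm(d);P=np.eye(3)-np.outer(d,d);M+=P;v+=P@o
    x=np.linalg.solve(M,v); return x
E
python3 - <<'E'
from h import *
np.set_printoptions(precision=4,suppress=True)
o=ctrl.get_obs(); print(o, ctrl.hold_point_z)
P={n:snap(n,n+'0') for n in('side','top')}
for n in P: print(n,P[n]['fx'],P[n]['cx'],P[n]['cy'],ray(P[n],(.5,.5)))
for th in ['case','tower','screw','screw_head','cover_plate','cover_grip','jar_a','jar_b','brush']:
    r={}
    for n in P:
        a=cams.place_of(P[n],th)
        print(th,n,[(np.round(np.array(x['at'])*[560,420],1),round(x['p'],2)) for x in a[:3]])
        if a:r[n]=a[0]['at']
    if len(r)==2: print('   tri',tri(ray(P['side'],r['side']),ray(P['top'],r['top'])))
E
```

```text
pics
{'time_s': 0.0, 'qpos': array([-1.3506,  0.3004,  1.5216, -0.    ,  1.3207, -0.0666]), 'joint_vel': array([ 0.0005,  0.0001, -0.0003,  0.0012, -0.0012, -0.0006]), 'tau': array([ -0.0021, -53.1808, -35.2738,   0.0708,   0.0244,  -0.0001]), 'ee_pos': array([ 0.1555, -0.5273,  0.2049]), 'eef_rot': array([-3.1405, -0.    ,  0.2868]), 'force': array([-0.5306, -0.2137, -1.3884]), 'moment': array([ 0.0127,  0.0326, -0.004 ]), 'grip_width': 0.09409595397256199} -0.0188
side 517.9946737246377 287.94135095889965 209.0535077819734 (array([0.1466, 0.5672, 0.596 ]), array([ 0.5223, -0.5922, -0.6138]))
top 483.334627826647 280.7982024471614 216.2157821785963 (array([0.5251, 0.0625, 0.8923]), array([ 0.0599,  0.0188, -0.9981]))
case side [(array([286.7, 252.5]), 0.84)]
case top [(array([289.4, 216. ]), 0.9)]
   tri [ 0.5702  0.0635 -0.0078]
tower side [(array([240.7, 269.3]), 0.74)]
tower top [(array([236. , 204.3]), 0.6)]
   tri [0.5881 0.1597 0.0097]
screw side []
screw top [(array([238.1, 202.8]), 0.54)]
screw_head side [(array([241.2, 215.9]), 0.78)]
screw_head top [(array([233.9, 196.4]), 0.85)]
   tri [0.5927 0.1512 0.1119]
cover_plate side [(array([291.9, 247.4]), 0.79)]
cover_plate top [(array([236.7, 205.1]), 0.65), (array([290.8, 217.4]), 0.6)]
   tri [0.5524 0.1318 0.0697]
cover_grip side [(array([300.6, 205.7]), 0.97)]
cover_grip top [(array([302. , 217.2]), 0.78)]
   tri [0.5631 0.0419 0.0851]
jar_a side [(array([214.9, 223.5]), 0.85), (array([243.2, 205.3]), 0.75)]
jar_a top [(array([261.7, 140.1]), 0.92), (array([302.9, 143.7]), 0.57)]
   tri [0.7048 0.1118 0.0112]
jar_b side [(array([214.9, 223.5]), 0.85), (array([243.2, 205.3]), 0.75)]
jar_b top [(array([261.7, 140.1]), 0.92), (array([302.9, 143.7]), 0.57)]
   tri [0.7048 0.1118 0.0112]
brush side [(array([341.3, 298.2]), 0.94)]
brush top [(array([270.5, 283.4]), 0.8), (array([234.5, 205.1]), 0.2)]
   tri [ 0.44    0.0938 -0.0012]
```

View pics/top0.png

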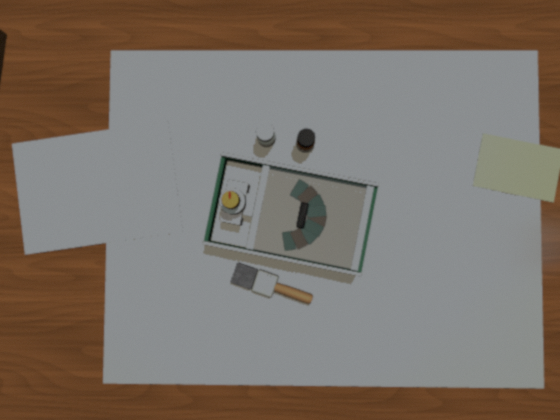

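View pics/side0.png

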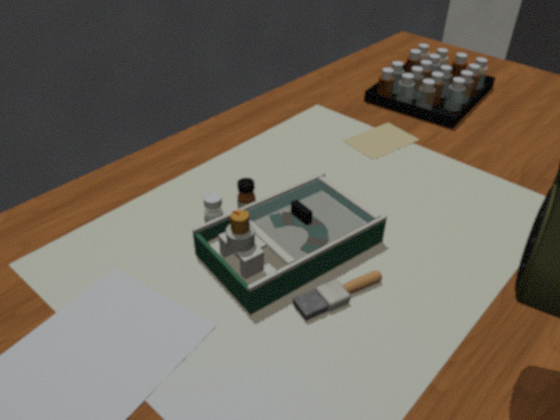

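```bash
python3 - <<'E'
from h import *
np.set_printoptions(precision=4,suppress=True)
P={n:cams.camera(n) for n in('side','top')}
c={}
for n in P:
    im=P[n]['image']; 
    hsv=cv2.cvtColor(im,cv2.COLOR_RGB2HSV)
    win={'side':(215,200,265,245),'top':(215,180,250,220)}[n]
    x0,y0,x1,y1=win
    m=((hsv[...,0]<32)&(hsv[...,1]>120)&(hsv[...,2]>60))[y0:y1,x0:x1]
    ys,xs=np.nonzero(m); print(n,len(xs),xs.min()+x0,xs.max()+x0,ys.min()+y0,ys.max()+y0,xs.mean()+x0,ys.mean()+y0)
    cr=im[150:290,190:390] if n=='top' else im[170:310,180:380]
    cv2.imwrite(f'pics/crop_{n}.png',cv2.resize(np.clip(cr[:,:,::-1].astype(float)*1.8,0,255).astype(np.uint8),None,fx=4,fy=4,interpolation=cv2.INTER_CUBIC))
E
```

```text
side 255 230 249 200 233 239.44313725490196 217.92549019607844
top 207 223 238 192 207 230.28502415458937 199.69082125603865
```

View pics/crop_top.png

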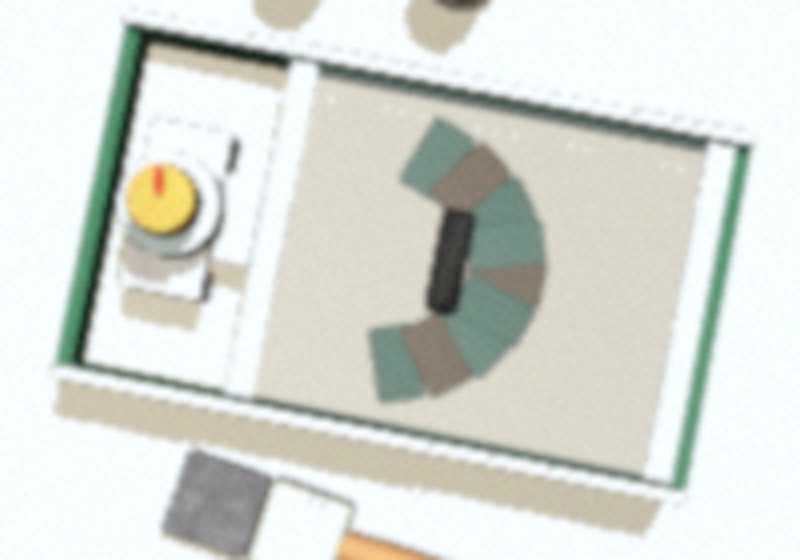

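View pics/crop_side.png

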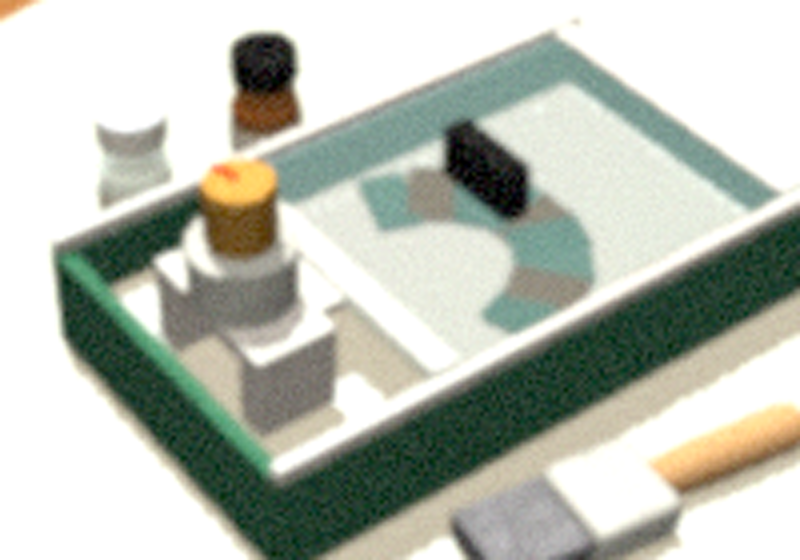

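```bash
python3 - <<'E'
from h import *
np.set_printoptions(precision=4,suppress=True)
P={n:cams.camera(n) for n in('side','top')}
S=ray(P['side'],(239.6,215.2),0);T=ray(P['top'],(230.3,199.9),0)
print('head tri',tri(S,T),'side@z',onz(P['side'],(239.6,215.2),.1195,0),'top@z',onz(P['top'],(230.3,199.9),.1195,0))
# top crop corners
f=lambda x,y:(x/4+190,y/4+150)
C=[onz(P['top'],f(*c),.058,0)[:2] for c in ((127,24),(748,143),(684,492),(57,368))]
C=np.array(C);print(C,C.mean(0)); 
d=(C[0]+C[3]-C[1]-C[2])/2; print('y axis len',np.linalg.norm(d),'yaw',np.arctan2(-d[0],d[1]))
d=(C[0]+C[1]-C[2]-C[3])/2; print('x len',np.linalg.norm(d),'yaw',np.arctan2(d[1],d[0]))
# handle
print('handle top', onz(P['top'],f(453,260),.075,0), [cams.place_of(P[n],'cover_grip')[0]['at'] for n in P])
gs=cams.place_of(P['side'],'cover_grip')[0]['at'];gt=cams.place_of(P['top'],'cover_grip')[0]['at']
print(onz(P['side'],gs,.082),onz(P['top'],gt,.082),tri(ray(P['side'],gs),ray(P['top'],gt)))
E
```

```text
head tri [0.5876 0.1571 0.1192] side@z [0.5873 0.1574 0.1195] top@z [0.5874 0.157  0.1195]
[[ 0.669   0.1802]
 [ 0.6179 -0.0892]
 [ 0.4676 -0.0612]
 [ 0.5193  0.2089]] [0.5684 0.0597]
y axis len 0.2745975161062857 yaw -0.18836849668276032
x len 0.15266551671341352 yaw -0.18669517119495274
handle top [0.5659 0.0385 0.075 ] [[0.5316, 0.4919], [0.5387, 0.514]]
[0.569  0.0448 0.082 ] [0.564  0.0413 0.082 ] [0.5664 0.0432 0.0822]
```

servo_tool --pt "0.432 0.685 0 0 0 -0.86 1" --pt "0.432 0.685 0 0 0 -0.86 1" --pt "0.432 0.685 0 0 0 -0.86 1" --pt "0.432 0.685 0 0 0 -0.86 1" --pt "0.432 0.685 0 0 0 -0.86 1" --pt "0.432 0.685 0 0 0 -0.86 1" --pt "0.432 0.685 0 0 0 -0.86 1" --pt "0.432 0.685 0 0 0 -0.86 1" --newtons 20

```text
time_s: 2.07
ee_pos: [0.3221, -0.2645, 0.2058]
eef_rot: [3.141, -0.001, -0.58]
force: [1.2, -0.1, 0.3]
grip_width: 0.0942
```

servo_tool --pt "0.265 0.422 0 0 0 0 1" --pt "0.265 0.422 0 0 0 0 1" --pt "0.265 0.422 0 0 0 0 1" --pt "0.265 0.422 0 0 0 0 1" --pt "0.265 0.422 0 0 0 0 1" --pt "0.265 0.422 0 0 0 0 1" --pt "0.265 0.422 0 0 0 0 1" --pt "0.265 0.422 0 0 0 0 1"

```text
time_s: 2.73
ee_pos: [0.4995, 0.0189, 0.2059]
eef_rot: [3.142, -0.001, -0.58]
force: [0.2, -2.1, 0.2]
grip_width: 0.094
```

```bash
python3 -c "
from h import *
print(ctrl.get_obs())"
```

```text
{'time_s': 2.7333, 'qpos': array([-3.51719512e-02,  1.87155480e-01,  1.66000588e+00, -6.60156448e-04,
        1.29343922e+00,  2.11553900e+00]), 'joint_vel': array([ 0.89522705,  0.60880976, -0.71358385, -0.00113113,  0.09821133,
        0.89360677]), 'tau': array([ -4.43330973, -52.05302954, -29.55553651,   0.12286772,
        -0.21465667,  -1.73527289]), 'ee_pos': array([0.49952885, 0.01887406, 0.20590455]), 'eef_rot': array([ 3.14156353e+00, -1.17753953e-03, -5.79734163e-01]), 'force': array([ 0.2496075 , -2.08373924,  0.17735069]), 'moment': array([ 0.06855968,  0.00601787, -0.0259087 ]), 'grip_width': 0.09403906338288395}
```

servo_tool --pt "0.088 0.138 0 0 0 0 1" --pt "0.088 0.138 0 0 0 0 1" --pt "0.088 0.138 0 0 0 0 1" --pt "0.088 0.138 0 0 0 0 1" --pt "0.088 0.138 0 0 0 0 1" --pt "0.088 0.138 0 0 0 0 1" --pt "0.088 0.138 -0.03 0 0 0 1" --pt "0.088 0.138 -0.06 0 0 0 1"

```text
time_s: 3.4
ee_pos: [0.5879, 0.1561, 0.1468]
eef_rot: [-3.139, -0.004, -0.58]
force: [0.4, -0.3, 0.4]
grip_width: 0.0939
```

servo_tool --pt "-0.0005 0.001 -0.025 0 0 0 1" --pt "-0.0005 0.001 -0.045 0 0 0 1" --pt "-0.0005 0.001 -0.052 0 0 0 1" --pt "-0.0005 0.001 -0.052 0 0 0 1" --pt "-0.0005 0.001 -0.052 0 0 0 1" --pt "-0.0005 0.001 -0.052 0 0 0 0" --pt "-0.0005 0.001 -0.052 0 0 0 0" --pt "-0.0005 0.001 -0.052 0 0 0 0"

```text
time_s: 4.07
ee_pos: [0.5878, 0.1572, 0.0959]
eef_rot: [-3.138, -0.005, -0.58]
force: [0.7, 0.5, 0.1]
grip_width: 0.0772
```

```bash
python3 -c "
from h import *
p=snap('side','side1');snap('top','top1');print(ctrl.get_obs())
im=cv2.imread('pics/side1.png')[120:300,150:350];cv2.imwrite('pics/c1.png',np.clip(cv2.resize(im,None,fx=3,fy=3).astype(float)*1.6,0,255).astype('uint8'))
im=cv2.imread('pics/top1.png')[150:260,180:330];cv2.imwrite('pics/c2.png',np.clip(cv2.resize(im,None,fx=4,fy=4).astype(float)*1.6,0,255).astype('uint8'))
"
```

```text
{'time_s': 4.1667, 'qpos': array([ 2.01590594e-01,  5.30305277e-01,  1.46377615e+00, -1.11092438e-03,
        1.14211244e+00,  2.35312444e+00]), 'joint_vel': array([ 0.00107222,  0.00502571,  0.00264266,  0.00043401, -0.00167945,
       -0.00020841]), 'tau': array([-5.15279383e-02, -6.35078788e+01, -3.28063881e+01, -4.12650034e-02,
       -7.09608220e-02, -1.30619672e-03]), 'ee_pos': array([0.58765547, 0.1571745 , 0.09540188]), 'eef_rot': array([-3.13850542, -0.00454307, -0.58028548]), 'force': array([-0.03453336,  0.13632188,  0.25379574]), 'moment': array([ 0.08038145,  0.00674477, -0.04686646]), 'grip_width': 0.06966011445734097}
```

View pics/c1.png

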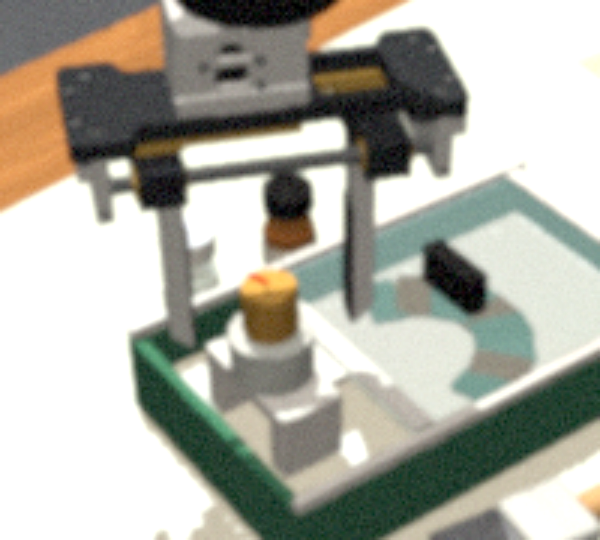

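View pics/c2.png

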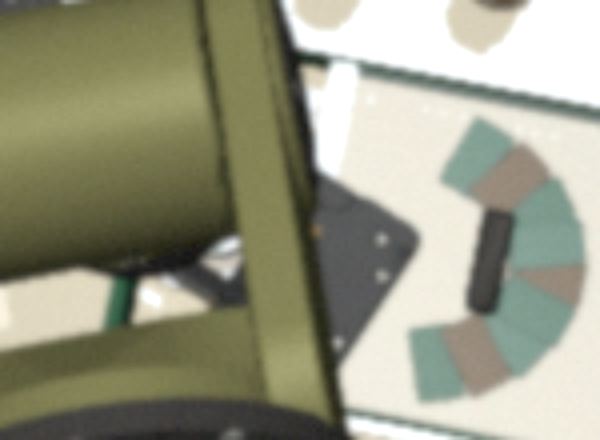

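servo_tool --pt "0 0 0 0 0 0 -1" --pt "0 0 0 0 0 0 -1" --pt "0 0 0 0 0 0 -1" --pt "0 0 0 0 0 0 -1" --pt "0 0 0 0 0 0 -1" --pt "0 0 0 0 0 0 -1" --pt "0 0 0 0 0 0 -1" --pt "0 0 0 0 0 0 -1" --newtons 20

```text
time_s: 4.83
ee_pos: [0.5876, 0.1572, 0.0953]
eef_rot: [-3.139, -0.004, -0.58]
force: [-0.1, 0.3, 0.1]
grip_width: 0.0277
```

servo_tool --pt "0 0 0.0005 0 0 0 -1" --pt "0 0 0.001 0 0 0 -1" --pt "0 0 0.0015 0 0 0 -1" --pt "0 0 0.002 0 0 0 -1" --pt "0 0 0.0025 0 0 0 -1" --pt "0 0 0.003 0 0 0 -1" --pt "0 0 0.003 0 0 0 -1" --pt "0 0 0.003 0 0 0 -1"

```text
time_s: 5.5
ee_pos: [0.5876, 0.1572, 0.0983]
eef_rot: [-3.139, -0.004, -0.58]
force: [1.7, 0.2, -5.5]
grip_width: 0.0275
```

servo_tool --pt "0 0 0.0005 0 0 0 -1" --pt "0 0 0.001 0 0 0 -1" --pt "0 0 0.001 0 0 0 -1" --pt "0 0 0.001 0 0 0 -1" --pt "0 0 0.001 0 0 0 -1" --pt "0 0 0.001 0 0 0 -1" --pt "0 0 0.001 0 0 0 -1" --pt "0 0 0.001 0 0 0 -1"

```text
time_s: 6.17
ee_pos: [0.5876, 0.1571, 0.0993]
eef_rot: [-3.139, -0.004, -0.58]
force: [0.3, 0.6, -5.9]
grip_width: 0.0278
```

servo_tool --pt "0 0 0.0005 0 0 0 -1" --pt "0 0 0.0005 0 0 0 -1" --pt "0 0 0.0005 0 0 0 -1" --pt "0 0 0.001 0 0 0 -1" --pt "0 0 0.001 0 0 0 -1" --pt "0 0 0.001 0 0 0 -1" --pt "0 0 0.001 0 0 0 -1" --pt "0 0 0.001 0 0 0 -1"

```text
time_s: 6.83
ee_pos: [0.5875, 0.1572, 0.1002]
eef_rot: [-3.139, -0.004, -0.58]
force: [1.1, 0.6, -6.2]
grip_width: 0.0279
```

servo_tool --pt "0 0 0.0003 0 0 0 -1" --pt "0 0 0.0005 0 0 0 -1" --pt "0 0 0.0007 0 0 0 -1" --pt "0 0 0.001 0 0 0 -1" --pt "0 0 0.001 0 0 0 -1" --pt "0 0 0.001 0 0 0 -1" --pt "0 0 0.001 0 0 0 -1" --pt "0 0 0.001 0 0 0 -1"

```text
time_s: 7.5
ee_pos: [0.5875, 0.1572, 0.1012]
eef_rot: [-3.139, -0.004, -0.58]
force: [0.6, 0.8, -5.7]
grip_width: 0.0279
```

servo_tool --pt "0 0 0.0003 0 0 0 -1" --pt "0 0 0.0005 0 0 0 -1" --pt "0 0 0.0007 0 0 0 -1" --pt "0 0 0.001 0 0 0 -1" --pt "0 0 0.001 0 0 0 -1" --pt "0 0 0.001 0 0 0 -1" --pt "0 0 0.001 0 0 0 -1" --pt "0 0 0.001 0 0 0 -1"

```text
time_s: 8.17
ee_pos: [0.5875, 0.1572, 0.1022]
eef_rot: [-3.139, -0.004, -0.58]
force: [1.4, 0.9, -6.6]
grip_width: 0.0279
```

servo_tool --pt "0 0 0.0003 0 0 0 -1" --pt "0 0 0.0005 0 0 0 -1" --pt "0 0 0.0007 0 0 0 -1" --pt "0 0 0.001 0 0 0 -1" --pt "0 0 0.001 0 0 0 -1" --pt "0 0 0.001 0 0 0 -1" --pt "0 0 0.001 0 0 0 -1" --pt "0 0 0.001 0 0 0 -1"

```text
time_s: 8.83
ee_pos: [0.5875, 0.1572, 0.1032]
eef_rot: [-3.139, -0.004, -0.58]
force: [0.6, 0.8, -6.6]
grip_width: 0.0275
```

servo_tool --pt "0 0 0.0003 0 0 0 -1" --pt "0 0 0.0005 0 0 0 -1" --pt "0 0 0.0007 0 0 0 -1" --pt "0 0 0.001 0 0 0 -1" --pt "0 0 0.001 0 0 0 -1" --pt "0 0 0.001 0 0 0 -1" --pt "0 0 0.001 0 0 0 -1" --pt "0 0 0.001 0 0 0 -1"

```text
time_s: 9.5
ee_pos: [0.5875, 0.1572, 0.1042]
eef_rot: [-3.139, -0.004, -0.58]
force: [1.3, 0.7, -5.9]
grip_width: 0.0274
```

servo_tool --pt "0 0 0.0003 0 0 0 -1" --pt "0 0 0.0005 0 0 0 -1" --pt "0 0 0.0007 0 0 0 -1" --pt "0 0 0.001 0 0 0 -1" --pt "0 0 0.001 0 0 0 -1" --pt "0 0 0.001 0 0 0 -1" --pt "0 0 0.001 0 0 0 -1" --pt "0 0 0.001 0 0 0 -1"

```text
time_s: 10.17
ee_pos: [0.5875, 0.1572, 0.1051]
eef_rot: [-3.139, -0.004, -0.58]
force: [1.1, 1.4, -10.3]
grip_width: 0.0278
```

```bash
python3 -c "
from h import *
p=snap('side','side2');print(ctrl.get_obs())
im=cv2.imread('pics/side2.png')[150:270,180:300];cv2.imwrite('pics/c3.png',np.clip(cv2.resize(im,None,fx=5,fy=5).astype(float)*1.6,0,255).astype('uint8'))
"
```

```text
{'time_s': 10.2167, 'qpos': array([ 2.01601541e-01,  5.19267296e-01,  1.45621765e+00, -1.03751773e-03,
        1.16136527e+00,  2.35308690e+00]), 'joint_vel': array([-0.0004708 ,  0.00241726, -0.00048125, -0.00257842,  0.00120312,
       -0.00024366]), 'tau': array([-1.58910574e-01, -6.87165928e+01, -3.59077477e+01, -1.62700368e-01,
        4.70636822e-01,  2.76733204e-03]), 'ee_pos': array([0.58746838, 0.15715924, 0.10505978]), 'eef_rot': array([-3.13892628, -0.00403595, -0.58028364]), 'force': array([ 1.5819191 , -0.18849121, -9.10571581]), 'moment': array([ 0.24565022, -0.39706834, -0.01218105]), 'grip_width': 0.027231082093109493}
```

View pics/c3.png

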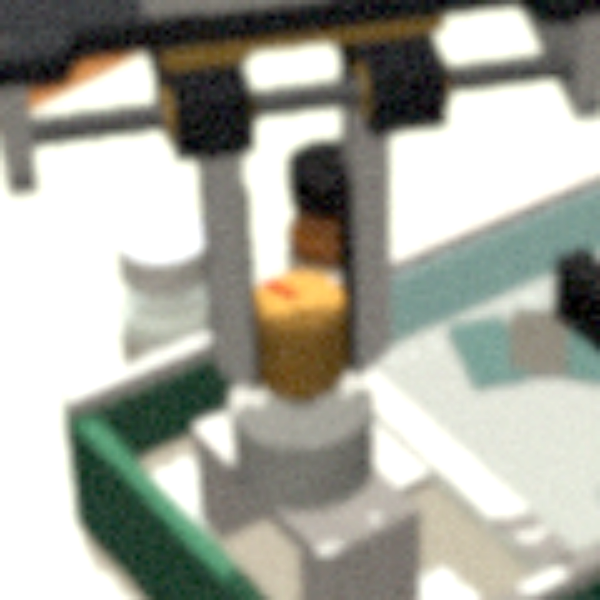

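servo_tool --pt "0 0 0 0 0 0.05 -1" --pt "0 0 0 0 0 0.1 -1" --pt "0 0 0 0 0 0.15 -1" --pt "0 0 0 0 0 0.2 -1" --pt "0 0 0 0 0 0.2 -1" --pt "0 0 0 0 0 0.2 -1" --pt "0 0 0 0 0 0.2 -1" --pt "0 0 0 0 0 0.2 -1"

```text
time_s: 10.88
ee_pos: [0.5874, 0.1571, 0.1051]
eef_rot: [-3.139, -0.004, -0.381]
force: [1.1, -1.1, -7.1]
grip_width: 0.0277
```

```bash
python3 -c "
from h import *
o=ctrl.get_obs();print(o['force'],o['moment'])"
```

```text
[ 1.12797801 -1.12658302 -7.09787758] [-0.20095074 -0.04884711  0.00516648]
```

servo_tool --pt "0 0 0.0003 0 0 0 -1" --pt "0 0 0.0005 0 0 0 -1" --pt "0 0 0.0007 0 0 0 -1" --pt "0 0 0.0008 0 0 0 -1" --pt "0 0 0.0008 0 0 0 -1" --pt "0 0 0.0008 0 0 0 -1" --pt "0 0 0.0008 0 0 0 -1" --pt "0 0 0.0008 0 0 0 -1"

```text
time_s: 11.55
ee_pos: [0.5874, 0.1571, 0.1059]
eef_rot: [-3.139, -0.004, -0.382]
force: [0.6, -1.2, -8.5]
grip_width: 0.0276
```

servo_tool --pt "0 0 0.0001 0 0 0.05 -1" --pt "0 0 0.0002 0 0 0.1 -1" --pt "0 0 0.0003 0 0 0.15 -1" --pt "0 0 0.0004 0 0 0.2 -1" --pt "0 0 0.0005 0 0 0.25 -1" --pt "0 0 0.0006 0 0 0.3 -1" --pt "0 0 0.0006 0 0 0.3 -1" --pt "0 0 0.0006 0 0 0.3 -1"

```text
time_s: 12.22
ee_pos: [0.5874, 0.1568, 0.1065]
eef_rot: [-3.14, -0.004, -0.083]
force: [-0.0, -2.8, -7.0]
grip_width: 0.0275
```

```bash
python3 -c "
from h import *
o=ctrl.get_obs();print(o['force'],o['moment'])"
```

```text
[-0.0432433  -2.83890038 -6.99052608] [-0.74555328 -0.00866991  0.04495665]
```

servo_tool --pt "0 -0.0003 0.0003 0 0 0 -1" --pt "0 -0.0003 0.0005 0 0 0 -1" --pt "0 -0.0003 0.0007 0 0 0 -1" --pt "0 -0.0003 0.0008 0 0 0 -1" --pt "0 -0.0003 0.0008 0 0 0 -1" --pt "0 -0.0003 0.0008 0 0 0 -1" --pt "0 -0.0003 0.0008 0 0 0 -1" --pt "0 -0.0003 0.0008 0 0 0 -1"

```text
time_s: 12.88
ee_pos: [0.5874, 0.1566, 0.1073]
eef_rot: [-3.139, -0.004, -0.083]
force: [0.3, -0.4, -7.1]
grip_width: 0.0278
```

servo_tool --pt "0 0 0.0003 0 0 0 -1" --pt "0 0 0.0005 0 0 0 -1" --pt "0 0 0.0007 0 0 0 -1" --pt "0 0 0.0008 0 0 0 -1" --pt "0 0 0.0008 0 0 0 -1" --pt "0 0 0.0008 0 0 0 -1" --pt "0 0 0.0008 0 0 0 -1" --pt "0 0 0.0008 0 0 0 -1"

```text
time_s: 13.55
ee_pos: [0.5874, 0.1566, 0.1081]
eef_rot: [-3.139, -0.004, -0.083]
force: [0.8, -1.1, -7.2]
grip_width: 0.0274
```

```bash
python3 -c "
from h import *
p=snap('side','side3');o=ctrl.get_obs();print(o['force'],o['moment'])
im=cv2.imread('pics/side3.png')[150:270,180:300];cv2.imwrite('pics/c4.png',np.clip(cv2.resize(im,None,fx=5,fy=5).astype(float)*1.6,0,255).astype('uint8'))
"
```

```text
[-0.19475391 -0.75606987 -6.8568063 ] [-0.11879256  0.0130263   0.03549293]
```

View pics/c4.png

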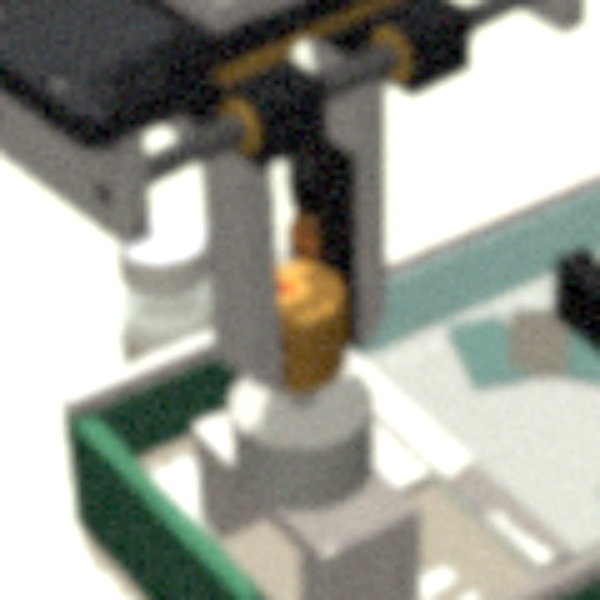

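servo_tool --pt "0 0 0.0002 0 0 0.05 -1" --pt "0 0 0.0003 0 0 0.1 -1" --pt "0 0 0.0004 0 0 0.15 -1" --pt "0 0 0.0005 0 0 0.2 -1" --pt "0 0 0.0006 0 0 0.25 -1" --pt "0 0 0.0007 0 0 0.3 -1" --pt "0 0 0.0008 0 0 0.35 -1" --pt "0 0 0.0009 0 0 0.4 -1"

```text
time_s: 14.27
ee_pos: [0.5875, 0.1562, 0.1089]
eef_rot: [-3.14, -0.004, 0.319]
force: [-1.2, -3.0, -7.7]
grip_width: 0.0277
```

```bash
python3 -c "
from h import *
o=ctrl.get_obs();print(o['force'],o['moment'])"
```

```text
[-1.1614167  -3.02572203 -7.6703083 ] [-0.66308331 -0.10578432  0.00931731]
```

servo_tool --pt "0 -0.0003 0.0002 0 0 0.05 -1" --pt "0 -0.0003 0.0003 0 0 0.1 -1" --pt "0 -0.0003 0.0004 0 0 0.15 -1" --pt "0 -0.0003 0.0006 0 0 0.2 -1" --pt "0 -0.0003 0.0007 0 0 0.25 -1" --pt "0 -0.0003 0.0008 0 0 0.3 -1" --pt "0 -0.0003 0.0009 0 0 0.35 -1" --pt "0 -0.0003 0.001 0 0 0.4 -1"

```text
time_s: 14.93
ee_pos: [0.5876, 0.1557, 0.11]
eef_rot: [-3.141, -0.004, 0.722]
force: [1.5, -2.3, -7.9]
grip_width: 0.027
```

```bash
python3 -c "
from h import *
o=ctrl.get_obs();print(o['force'],o['moment'])"
```

```text
[ 1.49188926 -2.25282633 -7.86356266] [-0.57786283 -0.34217851 -0.07972572]
```

servo_tool --pt "0 -0.0004 0.0002 0 0 0.05 -1" --pt "0 -0.0004 0.0003 0 0 0.1 -1" --pt "0 -0.0004 0.0004 0 0 0.15 -1" --pt "0 -0.0004 0.0006 0 0 0.2 -1" --pt "0 -0.0004 0.0007 0 0 0.25 -1" --pt "0 -0.0004 0.0008 0 0 0.3 -1" --pt "0 -0.0004 0.0009 0 0 0.35 -1" --pt "0 -0.0004 0.001 0 0 0.4 -1"

```text
time_s: 15.6
ee_pos: [0.588, 0.1552, 0.1111]
eef_rot: [-3.141, -0.004, 1.124]
force: [2.5, -1.1, -8.0]
grip_width: 0.0275
```

```bash
python3 -c "
from h import *
o=ctrl.get_obs();print(o['force'],o['moment'])"
```

```text
[ 2.47435444 -1.1049049  -8.0355047 ] [-0.31469022 -0.58221742 -0.05241163]
```

servo_tool --pt "0.0003 -0.0002 0.0002 0 0 0.05 -1" --pt "0.0003 -0.0002 0.0003 0 0 0.1 -1" --pt "0.0003 -0.0002 0.0004 0 0 0.15 -1" --pt "0.0003 -0.0002 0.0006 0 0 0.2 -1" --pt "0.0003 -0.0002 0.0007 0 0 0.25 -1" --pt "0.0003 -0.0002 0.0008 0 0 0.3 -1" --pt "0.0003 -0.0002 0.0009 0 0 0.35 -1" --pt "0.0003 -0.0002 0.001 0 0 0.4 -1"

```text
time_s: 16.27
ee_pos: [0.5886, 0.155, 0.1122]
eef_rot: [3.141, -0.004, 1.527]
force: [2.1, -0.5, -8.3]
grip_width: 0.0278
```

```bash
python3 -c "
from h import *
o=ctrl.get_obs();print(o['force'],o['moment'],o['qpos'])"
```

```text
[ 2.11675402 -0.50859872 -8.33373116] [-0.13633898 -0.51395949 -0.02792903] [0.1955533  0.51402833 1.44633441 0.00430638 1.17957045 0.23820108]
```

servo_tool --pt "0.0004 0 0.0002 0 0 0.05 -1" --pt "0.0004 0 0.0003 0 0 0.1 -1" --pt "0.0004 0 0.0004 0 0 0.15 -1" --pt "0.0004 0 0.0006 0 0 0.2 -1" --pt "0.0004 0 0.0007 0 0 0.25 -1" --pt "0.0004 0 0.0008 0 0 0.3 -1" --pt "0.0004 0 0.0009 0 0 0.35 -1" --pt "0.0004 0 0.001 0 0 0.4 -1"

```text
time_s: 16.93
ee_pos: [0.5891, 0.155, 0.1131]
eef_rot: [3.141, -0.004, 1.929]
force: [1.8, -0.0, -8.5]
grip_width: 0.0276
```

```bash
python3 -c "
from h import *
o=ctrl.get_obs();print(o['force'],o['moment'],o['qpos'])"
```

```text
[ 1.81751123 -0.02278075 -8.53883401] [-0.10508408 -0.45931573 -0.06394784] [ 0.19524887  0.51485611  1.44268134  0.0046611   1.18366502 -0.16458588]
```

servo_tool --pt "0.0003 0.0001 0.0001 0 0 0.04 -1" --pt "0.0003 0.0001 0.0002 0 0 0.08 -1" --pt "0.0003 0.0001 0.0003 0 0 0.12 -1" --pt "0.0003 0.0001 0.0004 0 0 0.16 -1" --pt "0.0003 0.0001 0.0004 0 0 0.2 -1" --pt "0.0003 0.0001 0.0004 0 0 0.2 -1" --pt "0.0003 0.0001 0.0004 0 0 0.2 -1" --pt "0.0003 0.0001 0.0004 0 0 0.2 -1"

```text
time_s: 17.6
ee_pos: [0.5895, 0.1551, 0.1135]
eef_rot: [3.14, -0.004, 2.128]
force: [1.9, 0.3, -7.9]
grip_width: 0.0278
```

```bash
python3 -c "
from h import *
o=ctrl.get_obs();print(o['force'],o['moment'],o['qpos'])"
```

```text
[ 1.93868272  0.29311255 -7.92445408] [-0.04827905 -0.34770042 -0.02607151] [ 0.19534354  0.51566308  1.4405898   0.00461223  1.18574574 -0.36322024]
```

servo_tool --pt "0.0002 0.0001 0.0001 0 0 0.04 -1" --pt "0.0002 0.0001 0.0002 0 0 0.08 -1" --pt "0.0002 0.0001 0.0003 0 0 0.12 -1" --pt "0.0002 0.0001 0.0004 0 0 0.16 -1" --pt "0.0002 0.0001 0.0004 0 0 0.2 -1" --pt "0.0002 0.0001 0.0004 0 0 0.2 -1" --pt "0.0002 0.0001 0.0004 0 0 0.2 -1" --pt "0.0002 0.0001 0.0004 0 0 0.2 -1"

```text
time_s: 18.27
ee_pos: [0.5897, 0.1552, 0.1139]
eef_rot: [3.14, -0.004, 2.326]
force: [1.2, 0.3, -8.3]
grip_width: 0.0273
```

```bash
python3 -c "
from h import *
o=ctrl.get_obs();print(o['force'],o['moment'],o['qpos'])"
```

```text
[ 1.16043317  0.28262573 -8.28507571] [-0.04549095 -0.33710101 -0.01769595] [ 0.19551388  0.51616481  1.43876452  0.00451159  1.18781153 -0.56121885]
```

servo_tool --pt "0.0001 0.0001 0.0001 0 0 0.04 -1" --pt "0.0001 0.0001 0.0002 0 0 0.08 -1" --pt "0.0001 0.0001 0.0002 0 0 0.12 -1" --pt "0.0001 0.0001 0.0003 0 0 0.16 -1" --pt "0.0001 0.0001 0.0003 0 0 0.2 -1" --pt "0.0001 0.0001 0.0003 0 0 0.2 -1" --pt "0.0001 0.0001 0.0003 0 0 0.2 -1" --pt "0.0001 0.0001 0.0003 0 0 0.2 -1"

```text
time_s: 18.93
ee_pos: [0.5898, 0.1554, 0.1141]
eef_rot: [3.14, -0.004, 2.524]
force: [2.6, 0.8, -10.4]
grip_width: 0.0277
```

```bash
python3 -c "
from h import *
p=snap('side','side4');o=ctrl.get_obs();print(o['force'],o['moment'])
im=cv2.imread('pics/side4.png')[150:270,180:300];cv2.imwrite('pics/c5.png',np.clip(cv2.resize(im,None,fx=5,fy=5).astype(float)*1.6,0,255).astype('uint8'))
"
```

```text
[ 3.0380044   1.68656355 -9.58216197] [ 0.10376019 -0.58630918 -0.16997286]
```

View pics/c5.png

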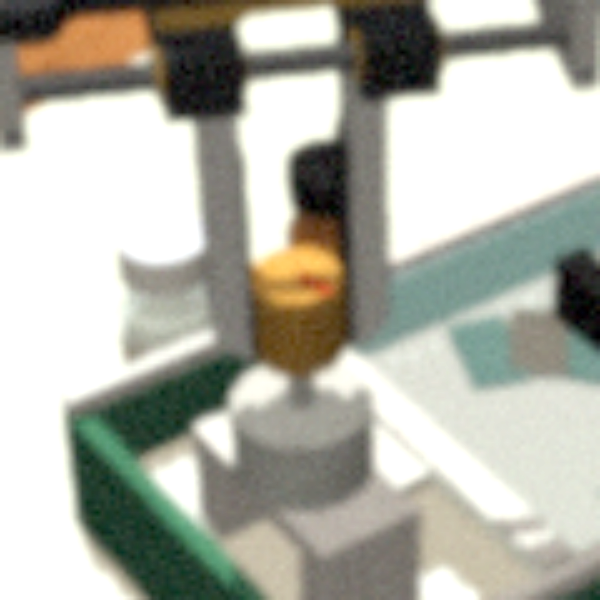

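servo_tool --pt "0 0 -0.0003 0 0 0 -1" --pt "0 0 -0.0006 0 0 0 -1" --pt "0 0 -0.0009 0 0 0 -1" --pt "0 0 -0.0012 0 0 0 -1" --pt "0 0 -0.0012 0 0 0 -1" --pt "0 0 -0.0012 0 0 0 -1" --pt "0 0 -0.0012 0 0 0 -1" --pt "0 0 -0.0012 0 0 0 -1"

```text
time_s: 19.65
ee_pos: [0.5899, 0.1554, 0.1131]
eef_rot: [3.14, -0.004, 2.524]
force: [1.8, 0.8, -2.9]
grip_width: 0.0276
```

```bash
python3 -c "
from h import *
o=ctrl.get_obs();print(o['force'],o['moment'])"
```

```text
[ 1.80225314  0.77650523 -2.93137145] [-0.0032574  -0.32031577 -0.11283896]
```

Caught and wound to the stop; release and rise.

servo_tool --pt "0 0 -0.0003 0 0 0 0.3" --pt "0 0 -0.0003 0 0 0 0.3" --pt "0 0 -0.0003 0 0 0 0.3" --pt "0 0 -0.0003 0 0 0 0.3" --pt "0 0 -0.0003 0 0 0 0.3" --pt "0 0 -0.0003 0 0 0 0.3" --pt "0 0 -0.0003 0 0 0 0.3" --pt "0 0 -0.0003 0 0 0 0.3"

```text
time_s: 20.32
ee_pos: [0.5899, 0.1554, 0.1128]
eef_rot: [3.14, -0.004, 2.524]
force: [-0.6, 0.3, -0.7]
grip_width: 0.0609
```

servo_tool --pt "0 0 0.03 0 0 0 0.3" --pt "0 0 0.06 0 0 -0.1 0.3" --pt "0 0 0.08 0 0 -0.2 0.3" --pt "-0.024 -0.12 0.08 0 0 -1.1 0.3" --pt "-0.024 -0.12 0.08 0 0 -1.1 0.3" --pt "-0.024 -0.12 0.08 0 0 -1.1 0.3" --pt "-0.024 -0.12 0.08 0 0 -1.1 0.3" --pt "-0.024 -0.12 0.08 0 0 -1.1 0.3"

```text
time_s: 20.98
ee_pos: [0.5657, 0.0334, 0.1931]
eef_rot: [3.14, -0.004, 1.69]
force: [-0.3, 0.4, -0.9]
grip_width: 0.0613
```

```bash
python3 -c "
from h import *
p=snap('side','side5');q=snap('top','top5');o=ctrl.get_obs();print(o['force'],o['ee_pos'],o['eef_rot'],o['qpos'])
im=cv2.imread('pics/side5.png')[150:290,180:340];cv2.imwrite('pics/c6.png',np.clip(cv2.resize(im,None,fx=4,fy=4).astype(float)*1.6,0,255).astype('uint8'))
for s in (p,q): print(cams.place_of(s,'screw_head')[:1],cams.place_of(s,'cover_grip')[:1])
"
```

```text
[ 0.44377333 -0.16261162 -0.588753  ] [0.56592925 0.03495222 0.19299943] [ 3.13963299 -0.00387958  1.69586553] [-0.00487345  0.34669726  1.48874669  0.00425038  1.30471055 -0.13105357]
[{'at': [0.4291, 0.4938], 'p': 0.66}] [{'at': [0.5311, 0.4917], 'p': 0.82}]
[{'at': [0.4129, 0.471], 'p': 0.74}] []
```

View pics/c6.png

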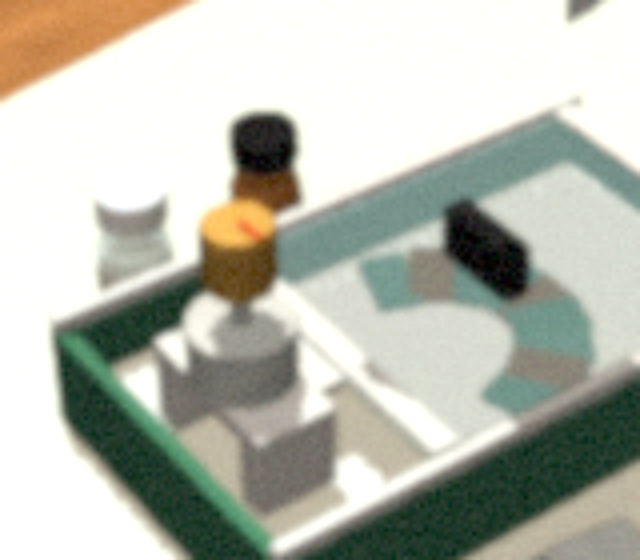

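```bash
python3 -c "
from h import *
from scipy.optimize import brentq
np.set_printoptions(precision=4,suppress=True)
p=cams.camera('side');q=cams.camera('top')
im=q['image'][140:260,180:330,::-1];cv2.imwrite('pics/c7.png',np.clip(cv2.resize(im,None,fx=4,fy=4).astype(float)*1.6,0,255).astype('uint8'))
for z in (.1195,.135,.1355,.1365,.138): print(z,onz(p,(239.6,206.2),z,0))
print(tri(ray(p,(.4291,.4938)),ray(q,(.4129,.471))))
"
```

```text
0.1195 [0.6029 0.1421 0.1195]
0.135 [0.5881 0.156  0.135 ]
0.1355 [0.5876 0.1564 0.1355]
0.1365 [0.5867 0.1573 0.1365]
0.138 [0.5852 0.1586 0.138 ]
[0.5895 0.1539 0.131 ]
```

View pics/c7.png

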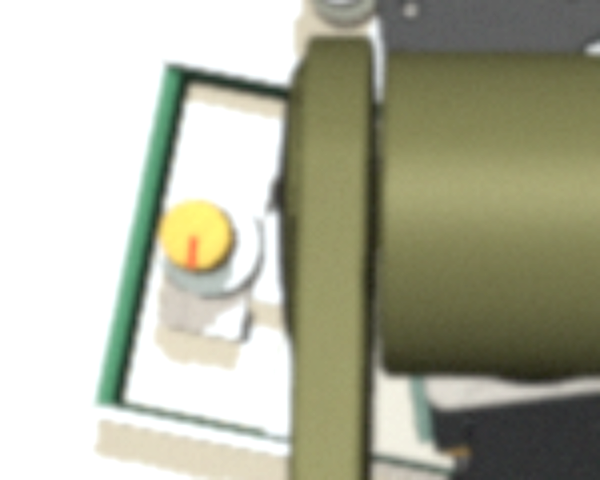

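```bash
python3 -c "
from h import *
a=cv2.imread('pics/side0.png');b=cv2.imread('pics/side5.png')
# side silhouette edges: left/right columns & rows of brass, use saturation mask incl. dark part
def ed(im):
    h=cv2.cvtColor(im,cv2.COLOR_BGR2HSV).astype(float)
    s=h[...,1]*h[...,2]/255
    return s
A,B=ed(a),ed(b)
for c in range(234,246,2):
    print(c, np.round(A[200:240,c]).astype(int)); print('   ',np.round(B[192:232,c]).astype(int))
T=cv2.resize(a[205:238,226:253],None,fx=8,fy=8,interpolation=cv2.INTER_CUBIC)
B8=cv2.resize(b[185:250,215:265],None,fx=8,fy=8,interpolation=cv2.INTER_CUBIC)
T=ed(T).astype('float32');B8=ed(B8).astype('float32')
r=cv2.matchTemplate(B8,T[:,:],cv2.TM_CCOEFF_NORMED);_,m,_,l=cv2.minMaxLoc(r);print(m,l[0]/8+215-226,l[1]/8+185-205)
P=cams.camera('side')
def pr(x): return cv2.projectPoints(np.array([x],float),P['rvec'],P['tvec'],np.array([[P['fx'],0,P['cx']],[0,P['fy'],P['cy']],[0,0,1]]),None)[0].ravel()
for d in (0,.016,.0173,.018): print(d,pr([.5874,.1572,.1195+d])-pr([.5874,.1572,.1195]))
"
```

```text
234 [ 10  13  12  12  10  12  11  11  14  15  34  67  94  98  97  97  97 100
  92  84  70  54  45  40  37  37  44  40  37  38  44  37  30  21  10   5
   7  11   7   3]
    [ 12  13  10  11  13  11  11  12  21  43  77  96 101 100 100  99 100  96
  85  68  54  47  47  43  42  38  42  38  40  42  42  29  19  12  11  11
   8  10   7   9]
236 [ 11  10  11  13  12  12  12  13  12  29  57  87 101 104  94  97  97  98
  98  97  82  67  45  48  46  36  46  43  43  40  40  49  45  34  19  12
   6   7   6   5]
    [ 12  11  14  13  12  14  12  15  37  71  93 102 104  97 100 101  99  96
  93  77  57  48  43  52  44  43  51  52  52  43  50  39  30  19  14  11
   8   8   8  10]
238 [ 13  20  15  12  10  13  12  12  15  37  67  97  99  99 102  91  96  94
  95  95  82  59  47  39  47  37  42  42  48  39  46  38  38  39  25  16
   9   7   4   5]
    [ 13  17  25  27  34  34  29  42  72  93 106 101 104 102  97 100 101  99
  97  80  68  52  50  50  38  48  55  39  42  55  46  47  36  26  18   7
   7   6   3   4]
240 [ 36  33  21  18  13  11  12  10  20  40  73  95  95 103  98  97  94  94
  98  93  81  6
[... 272 characters left out ...]
 13 30 64 96 98 96 97 94 98 96 98 91 80 60 49 49
 43 48 39 42 33 38 41 42 45 33 23 11  7  6  8  4]
    [ 13  24  37  39  46  48  59  71  81  95 100  99 101 106 113 114 108  98
  86  73  56  46  44  42  42  40  50  41  48  43  47  43  33  18  10   8
   5   4   7   8]
244 [59 41 33 28 13 11  9  9 10 26 64 88 94 97 99 98 97 96 94 85 66 48 45 45
 41 37 38 46 36 51 32 35 36 25 14  8  6  6 10  7]
    [ 17  20  37  42  49  45  56  59  71  90  95  99 102 102 101 106 109  97
  76  58  47  42  38  39  39  36  55  29  37  36  38  28  19  15  11   8
   7   6   9   7]
0.9290428757667542 -0.125 -9.75
0 [0. 0.]
0.016 [-0.371375   -8.60410507]
0.0173 [-0.40197301 -9.31300717]
0.018 [-0.41847563 -9.69534383]
```

```bash
python3 -c "
from h import *
np.set_printoptions(precision=4,suppress=True)
p=cams.camera('side');q=cams.camera('top')
a=cv2.imread('pics/top0.png').max(2);s=cv2.imread('pics/side0.png').max(2)
m=(a[195:235,290:315]<45);ys,xs=np.nonzero(m);print(len(xs),xs.mean()+290,ys.mean()+195, xs.min()+290,xs.max()+290,ys.min()+195,ys.max()+195)
c=(xs.mean()+290,ys.mean()+195)
for z in (.07,.076,.082): print(z,onz(q,c,z,0))
# project expected: handle centre hypotheses
u=np.array([.187,.982]); C=np.array([.5874,.1572])-.1*u
h=onz(q,c,.076,0)[:2]; print('offset along y',(h-C)@u,'x',(h-C)@[.982,-.187])
for d in (-.016,-.018,-.020,-.022):
  x=C+d*u
  K=np.array([[p['fx'],0,p['cx']],[0,p['fy'],p['cy']],[0,0,1]])
  print(d,x,cv2.projectPoints(np.array([[*x,.082]]),p['rvec'],p['tvec'],K,None)[0].ravel())
o=ctrl.get_obs();print(o['ee_pos'],o['eef_rot'])
"
```

```text
173 302.271676300578 214.8728323699422 297 307 203 228
0.07 [0.5663 0.04   0.07  ]
0.076 [0.566  0.0402 0.076 ]
0.082 [0.5657 0.0403 0.082 ]
offset along y -0.01899703600890716 x 0.0008942022086602438
-0.016 [0.5657 0.0433] [299.8463 207.0146]
-0.018 [0.5653 0.0413] [300.7982 206.5745]
-0.02 [0.565  0.0394] [301.748  206.1355]
-0.022 [0.5646 0.0374] [302.6955 205.6975]
[0.5659 0.0356 0.1928] [ 3.14   -0.0039  1.7006]
```

servo_tool --pt "-0.0005 0.005 0 0 0 1.255 0.3" --pt "-0.0005 0.005 0 0 0 1.255 0.3" --pt "-0.0005 0.005 0 0 0 1.255 0.3" --pt "-0.0005 0.005 0 0 0 1.255 0.3" --pt "-0.0005 0.005 0 0 0 1.255 0.3" --pt "-0.0005 0.005 -0.02 0 0 1.255 0.3" --pt "-0.0005 0.005 -0.05 0 0 1.255 0.3" --pt "-0.0005 0.005 -0.08 0 0 1.255 0.3"

```text
time_s: 22.2
ee_pos: [0.5658, 0.0407, 0.1124]
eef_rot: [3.139, -0.002, 2.706]
force: [0.5, 0.6, 0.0]
grip_width: 0.0612
```

servo_tool --pt "-0.0003 0 0 0 0 0.248 0.3" --pt "-0.0003 0 0 0 0 0.248 0.3" --pt "-0.0003 0 -0.02 0 0 0.248 0.3" --pt "-0.0003 0 -0.04 0 0 0.248 0.3" --pt "-0.0003 0 -0.046 0 0 0.248 0.3" --pt "-0.0003 0 -0.046 0 0 0.248 0.3" --pt "-0.0003 0 -0.046 0 0 0.248 0.3" --pt "-0.0003 0 -0.046 0 0 0.248 0.3"

```text
time_s: 22.87
ee_pos: [0.566, 0.0408, 0.0676]
eef_rot: [3.139, -0.001, 2.954]
force: [-0.2, 0.2, 0.8]
grip_width: 0.0614
```

servo_tool --pt "0 0 0 0 0 0 -1" --pt "0 0 0 0 0 0 -1" --pt "0 0 0 0 0 0 -1" --pt "0 0 0 0 0 0 -1" --pt "0 0 0 0 0 0 -1" --pt "0 0 0 0 0 0 -1" --pt "0 0 0 0 0 0 -1" --pt "0 0 0 0 0 0 -1" --newtons 10

```text
time_s: 23.53
ee_pos: [0.5657, 0.039, 0.0676]
eef_rot: [-3.141, -0.001, 2.955]
force: [-4.5, -20.2, 3.2]
grip_width: 0.0143
```

```bash
python3 -c "
from h import *
p=snap('side','side6');o=ctrl.get_obs();print(o['force'],o['ee_pos'],o['eef_rot'],o['grip_width'])
im=cv2.imread('pics/side6.png')[150:290,180:360];cv2.imwrite('pics/c8.png',np.clip(cv2.resize(im,None,fx=4,fy=4).astype(float)*1.6,0,255).astype('uint8'))
"
```

```text
[ -2.98482621 -14.07116849   3.25853262] [0.56567289 0.03879691 0.06751547] [-3.14086825e+00 -1.20780353e-03  2.95439581e+00] 0.014081555362472867
```

View pics/c8.png

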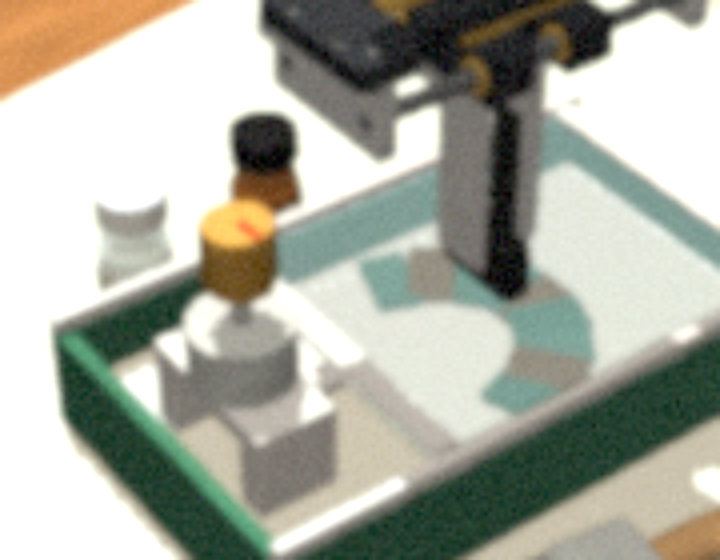

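servo_tool --pt "-0.0005 -0.0025 0 0 0 0 -1" --pt "-0.001 -0.005 0 0 0 0 -1" --pt "-0.002 -0.01 0 0 0 0 -1" --pt "-0.003 -0.016 0 0 0 0 -1" --pt "-0.0042 -0.022 0 0 0 0 -1" --pt "-0.0053 -0.028 0 0 0 0 -1" --pt "-0.0065 -0.034 0 0 0 0 -1" --pt "-0.0075 -0.039 0 0 0 0 -1"

```text
time_s: 24.25
ee_pos: [0.558, -0.0009, 0.0675]
eef_rot: [-3.141, -0.001, 2.954]
force: [-1.2, 1.7, 0.2]
grip_width: 0.0136
```

servo_tool --pt "-0.0011 -0.006 0 0 0 0 -1" --pt "-0.0023 -0.012 0 0 0 0 -1" --pt "-0.0034 -0.018 0 0 0 0 -1" --pt "-0.0046 -0.024 0 0 0 0 -1" --pt "-0.0057 -0.03 0 0 0 0 -1" --pt "-0.0067 -0.035 0 0 0 0 -1" --pt "-0.0072 -0.038 0 0 0 0 -1" --pt "-0.0074 -0.039 0 0 0 0 -1"

```text
time_s: 24.92
ee_pos: [0.5504, -0.0399, 0.0675]
eef_rot: [3.141, -0.002, 2.954]
force: [-0.6, 10.1, 2.0]
grip_width: 0.0142
```

servo_tool --pt "-0.0001 -0.0005 0 0 0 0 -1" --pt "-0.0001 -0.0005 0 0 0 0 -1" --pt "-0.0001 -0.0005 0 0 0 0 -1" --pt "-0.0001 -0.0005 0 0 0 0 0" --pt "-0.0001 -0.0005 0 0 0 0 0" --pt "-0.0001 -0.0005 0 0 0 0 0" --pt "-0.0001 -0.0005 0 0 0 0 0" --pt "-0.0001 -0.0005 0 0 0 0 0"

```text
time_s: 25.58
ee_pos: [0.5503, -0.0406, 0.0675]
eef_rot: [3.142, -0.002, 2.954]
force: [-0.4, 0.3, 1.1]
grip_width: 0.0438
```

servo_tool --pt "0 0 0.02 0 0 0 0" --pt "0 0 0.05 0 0 0 0" --pt "0 0 0.09 0 0 0 0" --pt "0 0 0.13 0 0 0 0" --pt "-0.02 -0.04 0.14 0 0 0 0" --pt "-0.05 -0.08 0.14 0 0 0 0" --pt "-0.08 -0.12 0.14 0 0 0 0" --pt "-0.11 -0.16 0.14 0 0 0 0"

```text
time_s: 26.25
ee_pos: [0.4565, -0.1785, 0.2078]
eef_rot: [-3.141, -0.001, 2.954]
force: [0.2, -0.4, 0.2]
grip_width: 0.0471
```

servo_tool --pt "-0.02 -0.04 0 0 0 0 0" --pt "-0.04 -0.08 0 0 0 0 0" --pt "-0.06 -0.11 0 0 0 0 0" --pt "-0.06 -0.12 0 0 0 0 0" --pt "-0.06 -0.12 0 0 0 0 0" --pt "-0.06 -0.12 0 0 0 0 0" --pt "-0.06 -0.12 0 0 0 0 0" --pt "-0.06 -0.12 0 0 0 0 0"

```text
time_s: 26.92
ee_pos: [0.3971, -0.2974, 0.2078]
eef_rot: [-3.141, -0.001, 2.956]
force: [0.8, -0.3, -0.1]
grip_width: 0.047
```

```bash
python3 -c "
from h import *
np.set_printoptions(precision=4,suppress=True)
p=snap('side','side7');q=snap('top','top7');o=ctrl.get_obs();print(o['time_s'],o['force'],o['ee_pos'])
for n in ('side7','top7'):
  cv2.imwrite('pics/b'+n+'.png',np.clip(cv2.imread('pics/'+n+'.png').astype(float)*1.6,0,255).astype('uint8'))
for t in('cover_grip','screw_head','brush'):
  a=cams.place_of(p,t);b=cams.place_of(q,t); 
  if a and b: print(t,tri(ray(p,a[0]['at']),ray(q,b[0]['at'])))
"
```

```text
27.0167 [ 0.102  -0.3273 -0.8317] [ 0.3971 -0.2976  0.2078]
cover_grip [ 0.5485 -0.037   0.0852]
screw_head [0.59   0.1535 0.1357]
brush [0.4408 0.0929 0.0044]
```

View pics/bside7.png

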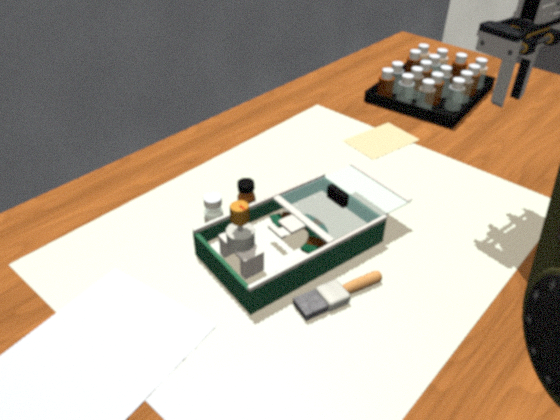

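View pics/btop7.png

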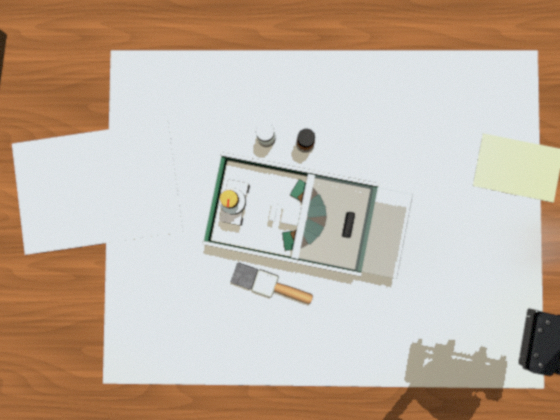

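```bash
python3 -c "
from h import *
print(hand_in())"
```

```text
the job is handed in; nothing more can be done
None
```

The case is open and I handed the job in at about 27 s of the 72 s allowed.

- **Screw:** I pulled it up until it met the thread at about 9.7 mm of lift and turned it anticlockwise. It gave way into a thread start within 0.5 rad. I then followed the thread to its stop in the same grasp, about 3.1 rad in all, and let go.
    - **Forces:** readings at the end of each move showed at most about 10 N of upward pull, roughly 3 N beyond the spring. The torque at the stop read 0.17 Nm, above the 0.12 Nm you said was plenty.
- **Cover:** I pulled it about 80 mm by its handle to the end stop, which I felt as a rise to 10 N. When the fingers closed on the handle they were about 2 mm off centre. That pushed the cover towards shut with about 20 N, but the screw was already up and clear of it.

**Last checks:**
- **Screw lift:** the estimates ran from 16.2 mm (the final network fix) to about 18 mm (image matching just after I let go). A hand-picked pixel gave about 16.7 mm. These agree with a parked screw, but the lowest are close to the 16 mm limit, and the networks were several mm off in height at the start.
- **Cover opening:** the handle has moved about 82 mm by the networks, which fits the 80 mm travel.
- **Jars and brush:** the jars look unmoved in the pictures, and the brush measured within about 1 mm in plan of its starting place.
- **Arm:** it is well clear and touches nothing.

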